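# Rehang the lift-off door of the dye cabinet

### The job

Take the dye cabinet's door with the blue knob out of the peg rack, hang it back on the cabinet with both hinge knuckles fully home on their two pins, and leave it shut against the rubber stops. Lower and close it gently, never dropping, forcing or slamming it: the hinge screws strip at a push of about 60 N. Leave the other frames, the dye jars, the bowl and the box where they are.

Things in the scene. Friction and masses are not known exactly. Their poses are not given: they have to be found in the camera images.
- door_center (a point): middle of the loose door: pine frame, turquoise panel, 220 wide (y) x 230 high (z) x 18 mm thick (x), 0.3-0.55 kg, frame bars 36 mm wide (pinch the top one across the thickness). This point is 115 mm above the lower edge. y points to the hinge edge, z up, -x is the outer face with a blue knob (22 mm across, 24 mm proud, at y = -92, z = 0). Hung and shut, its axes agree with the cabinet's
- lower_knuckle (a point): centre of the underside of the door's lower steel knuckle: an upright tube 18 mm outside, bore 10 mm, 28 mm long, open at both ends; at (0, +127, -85) mm from the door's middle in the door's axes
- upper_knuckle (a point): the same for the upper knuckle, 140 mm above the lower, at (0, +127, +55) mm from the door's middle
- cabinet: fixed plywood cabinet, 220 wide (y) x 170 deep (x) x 250 mm high; origin: centre of its underside, on the table. Open front on -x, pins beside its +y front edge, two rubber stops 6 mm thick near its -y front edge. The shut door's middle is at about (-100, 0, 127) mm here, 6 mm clear of the front; opening, its free edge swings from -y towards -x (clockwise from above), over 120 degrees
- lower_pin (a point): nominal seat of the lower pin, (-100, +127, 42) mm in the cabinet's frame: the 18 mm shoulder on which the knuckle's underside rests when home. The pin rises 24 mm from it: 8.4 mm thick, its top 1.5 mm bevelled to a flat end 6 mm wide. The hinge is adjustable (slots, packers) and its setting unrecorded: both pins really stand up to 4 mm off along the cabinet's x and up to 4 mm along its y; heights are exact
- upper_pin (a point): the same for the upper pin, 140 mm straight above the lower, same shape and same unknown shift as the lower, so both knuckles enter together if the door is upright. The pins are rigid; up to about 2 mm off centre the bevel pushes the knuckle sideways towards the pin's axis, further off it sits flat on the pin's end. Underneath each pin is its bracket, 26 mm high: come in low enough for the lower knuckle to pass under the upper one
- rack: fixed wooden peg rack, board 260 (x) x 190 (y) x 15 mm, origin: centre of its underside. Three slots along its x at y = -65, 0, +65 mm hold the door and two frames, upright on the board between dowels 55 mm high, 22 mm apart (lift 60 mm to clear). Any slot can hold the door; its hinge edge is towards the rack's +x, its outer face towards the rack's +y
- frame_a_center (a point): a yellow painted pine frame 200 x 80 high x 18 mm standing in the rack, its top 95 mm above the table (lift the door over it), its middle; leave alone
- frame_b_center (a point): a dark blue painted pine frame 200 x 80 high x 18 mm standing in the rack, its top 95 mm above the table (lift the door over it), its middle; leave alone
- jar_red_center (a point): red dye jar, 48 mm across, 60 mm high, inside the cabinet on its floor, its middle; leave alone
- jar_blue_center (a point): blue dye jar, 48 mm across, 60 mm high, inside the cabinet on its floor, its middle; leave alone
- jar_violet_center (a point): violet dye jar, 60 mm across, 70 mm high, on the table behind the rack, its middle; leave alone
- jar_green_center (a point): green dye jar, 60 mm across, 70 mm high, on the table at the left, its middle; leave alone
- bowl: purple plastic bowl, 124 mm across, 50 mm high, at the left, centre of its underside; leave alone
- pin_box: white box with a dark blue lid, 104 x 69 x 50 mm, at the right, centre of its underside; leave alone

How it is judged:
On the way:
1. both knuckles are fully home on their pins (z of lower_knuckle in the frame of lower_pin between -0.003 and 0.003 m and horizontal distance between lower_knuckle and lower_pin below 0.007 m and z of upper_knuckle in the frame of upper_pin between -0.003 and 0.003 m and horizontal distance between upper_knuckle and upper_pin below 0.007 m), for 0.2 s.
At the end, for the whole second after the job is handed in: the door hangs with both knuckles within 3 mm of fully home on their shoulders (and within 7 mm sideways of the nominal pins), is shut to within 3.4 degrees of parallel with the cabinet's front and its middle within 11 mm of the nominal shut place in x and 10 mm in y, and is at rest (all of step 1 and angle between the x axis of door_center and the x axis of cabinet, either way round below 0.06 rad and x of door_center in the frame of cabinet between -0.111 and -0.089 m and y of door_center in the frame of cabinet between -0.01 and 0.01 m and linear speed of door below 0.01 m/s and angular speed of door below 0.05 rad/s); the robot touches nothing.
It fails at once if the door pressed, dropped or slammed on the hinge or cabinet with more than 60 N (contact force between door and cabinet above 60 N).
It fails at once if a frame, jar, the bowl or the box moved by more than 30 mm (distance of any of frame_a_center, frame_b_center, jar_red_center, jar_blue_center, jar_violet_center, jar_green_center, bowl, pin_box from where it was at the start of the episode above 0.03 m).
It also fails if it takes over 72 s, if anything falls off the work surface, if the arm or the gripper's body presses on something with over 40 N, if the wrist force passes 120 N, or if a joint passes its speed limit or range.

### The arm

A 6-joint arm with a two-finger parallel gripper is mounted at the origin on the work surface. World frame = base frame: x ahead of the robot, y to its left, z up, the work surface at z = 0. Lengths are in m, angles in rad, forces in N, time in s.
With the tool pointing down it reaches from about 0.2 to 0.875 m from the base axis. Payload 3.4 kg.
Tool frame: the origin (TCP) lies between the finger pads; the fingertips stand 25 mm ahead of it and the grasp point (between the pads) lies 6 mm ahead of it (r.nose_length is the z of the fingertips in the tool frame, in m); z points along the fingers, y is the line along which they close (so a half turn about z gives the same grasp; the last joint's range is limited). The gripper opens to 94 mm and grips with 3 to 60 N. Pads are 16 mm wide; open, the fingers measure 119 mm over their backs; the gripper's body (75 mm by 177 mm) begins 78 mm behind the grasp point.
Start: joints at [1.114, 0.276, 1.505, -0, 1.361, -0.121], TCP at [0.189, 0.543, 0.23] pointing down, gripper open.
Joint ranges: [-2.89, 2.89], [-0.75, 2.08], [0.22, 2.7], [-1.18, 4.32], [0.11, 2.71], [-2.7, 2.7]. Speed limits (rad/s): [2.57, 2.57, 3.14, 3.14, 3.14, 3.14].

### API

Orientations are given as a unit quaternion [w, x, y, z].
In Python, from plant import r, gripper_to, inverse_kinematics, vision, models, telemetry gives the robot as it stands. Calls block until the motion is done:
- r.move_to(position, orientation): joint-space move of the TCP to a pose.
- r.move_l(position, rot=None, vel=0.15, guard=None): straight line of the TCP; rot=None keeps the orientation; vel is the mean speed in m/s. With guard (N) it stops when the force on the tool has changed by that much, and returns True; else False.
- r.movej(angles): joint-space move.
- gripper_to(opening, f_grip=None): finger opening in m; f_grip is the grip in N (None keeps the last); returns when the fingers have stopped.
- r.hold(seconds).
- inverse_kinematics(position, orientation): joint angles nearest the present ones, or None.
- vision.snapshot(name): name is "side" or "top" or "wrist"; returns the picture (420x560x3 uint8, red, green, blue); there is no depth.
- vision.get_calibration(name): a dict with "fx", "fy", "cx", "cy" (pixels), "position" and "orientation" of the camera in the world. Camera axes: x right, y down, z forward; pixel columns grow to the right and rows downward; lengths in m; the calibration is good to about 2 mm. The wrist camera is an equidistant fisheye: a pixel r from the principal point sees the ray r / f radians off the axis. A picture is of the moment at which its call begins: read the wrist's pose just before it. get_calibration takes no time and is no camera call; for the wrist camera it gives the pose at the moment of the call.
A pose or a line that the arm cannot do raises r.PlanningError and nothing moves.
- r.sign_off(): hands the job in; it is judged then, once.
Trained networks look in the newest picture that a camera, given by its name, has taken for a name from the list of things; names that differ only in an ending like _2 or _b are one class to them, and where a whole thing is asked for, a point or a joint stands for the part that bears it (a point fixed in the world has none). Each returns a list of dicts, best first, with "score" (0 to 1); they miss things now and then, are a little off and sometimes report something else, mostly with a low value. They report only what shows in the picture. A call takes as long as a camera call.
- models.boxes_of(thing, camera): "at" ([x, y, z] in m, in world coordinates, good to about 4 mm: the middle of the surface that is visible of it).
- models.regions_of(thing, camera): "pixels" (420x560 bool, what is visible of it).
- models.mark_of(thing, camera): "at" ([x, y, z] in m, in world coordinates, good to about 4 mm: a listed point, or the origin of a listed thing).
Readings, each from a call of its own:
- telemetry.current_t(): time.
- telemetry.current_joints(): joint angles.
- telemetry.current_dq(): joint speeds.
- telemetry.current_joint_efforts(): joint torques, N m.
- telemetry.current_ee_pos(): TCP position.
- telemetry.current_tool_rot(): TCP orientation.
- telemetry.current_wrist_force(): force on the tool from outside, world axes, zero at the start.
- telemetry.current_torque(): the same for the moment, N m.
- telemetry.current_opening(): finger opening in m.
- telemetry.current_finger_force(): force on a finger pad.
Only numpy, scipy, OpenCV 4.12 (cv2) and the standard library are available. Lean on these libraries where they do the work, as an engineer would, in place of code of your own. Each camera call takes 0.05 s, during which the arm holds its last target. There are 200 camera calls.

## Working session

There is one attempt and no reset: what is moved stays moved. The work goes in short steps, each a Python script; the robot and the scene stay as the last script left them, time stands still between calls to the robot, and variables do not carry over. Pictures are saved under pics/ and viewed, at most 12 in all, crops included, and the job is handed in when it is done.

```bash
ls; mkdir -p pics
python3 - <<'E'
from plant import r, vision, models, telemetry
import cv2,numpy as np
ims=[]
for c in ("side","top"):
    im=vision.snapshot(c); ims.append(im)
    k=vision.get_calibration(c); print(c,k)
    for n in ["door_center","lower_knuckle","upper_knuckle","cabinet","lower_pin","upper_pin","rack","frame_a_center","frame_b_center","jar_violet_center","jar_green_center","bowl","pin_box"]:
        o=models.mark_of(n,c)
        print(n,[(np.round(d["at"],3).tolist(),round(d["score"],2)) for d in o[:2]])
    cv2.imwrite(f"pics/{c}0.png",im[:,:,::-1])
print(telemetry.current_t())
E
```

```text
pics
side {'fx': 471.43363232595726, 'fy': 471.43363232595726, 'cx': 279.5920989332205, 'cy': 201.26161219390968, 'position': array([-0.16878962, -0.80569105,  0.96099099]), 'orientation': array([-0.41150213,  0.82619758, -0.34326625,  0.17387303])}
door_center [([0.462, -0.254, 0.13], 0.55), ([0.587, -0.279, 0.044], 0.46)]
lower_knuckle [([0.584, -0.279, 0.047], 0.67)]
upper_knuckle [([0.586, -0.281, 0.182], 0.56)]
cabinet [([0.735, 0.058, 0.003], 0.78)]
lower_pin [([0.642, 0.187, 0.042], 0.79)]
upper_pin [([0.641, 0.185, 0.182], 0.76)]
rack [([0.641, 0.183, 0.182], 0.71)]
frame_a_center []
frame_b_center [([0.456, -0.315, 0.056], 0.89)]
jar_violet_center [([0.702, -0.194, 0.04], 0.58)]
jar_green_center [([0.48, 0.406, 0.036], 0.55)]
bowl [([0.641, 0.42, 0.0], 0.89)]
pin_box [([0.601, -0.514, 0.003], 0.63), ([0.731, 0.055, 0.002], 0.24)]
top {'fx': 499.4396366204725, 'fy': 499.4396366204725, 'cx': 276.37945684651834, 'cy': 199.66259277957843, 'position': array([ 0.494298  , -0.03958354,  1.44678466]), 'orientation': array([ 0.03424   , -0.70365664,  0.7090872 , -0.02983786])}
door_center []
lower_knuckle [([0.59, -0.275, 0.046], 0.84)]
upper_knuckle [([0.585, -0.277, 0.186], 0.87)]
cabinet []
lower_pin [([0.646, 0.182, 0.046], 0.82), ([0.587, -0.28, 0.184], 0.33)]
upper_pin []
rack [([0.474, -0.252, -0.004], 0.91)]
frame_a_center [([0.48, -0.187, 0.052], 0.81)]
frame_b_center [([0.451, -0.312, 0.052], 0.76)]
jar_violet_center [([0.698, -0.199, 0.031], 0.76), ([0.64, 0.424, -0.001], 0.29)]
jar_green_center [([0.478, 0.405, 0.035], 0.65)]
bowl [([0.639, 0.423, 0.002], 0.87)]
pin_box [([0.603, -0.507, -0.002], 0.64)]
1.4
```

View pics/side0.png

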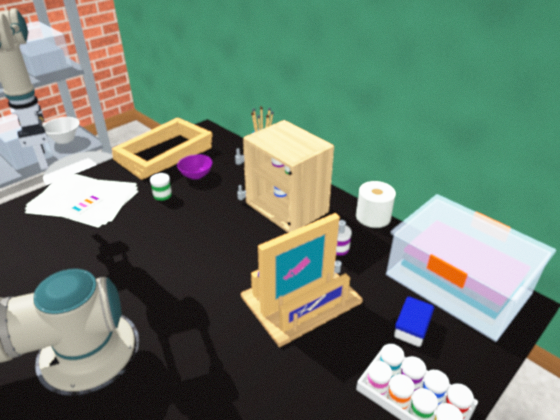

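View pics/top0.png

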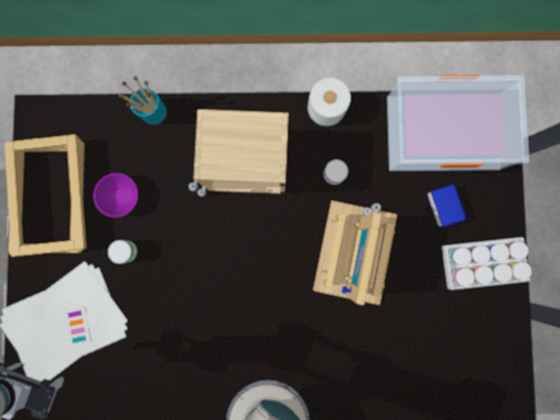

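The side view shows the door in the rack's middle slot, around pixel (300,265), and the cabinet at (290,170) with its pins at (240,155) and (240,193). The top view has the knob at (347,290), the knuckles at (372,210) and the pins at (197,188). I'll look closely at the pins and then the door with the wrist camera.

```bash
cat > h.py <<'E'
from plant import r, gripper_to, inverse_kinematics, vision, models, telemetry
import numpy as np, cv2
from scipy.spatial.transform import Rotation as Ro
def q2R(q): return Ro.from_quat([q[1],q[2],q[3],q[0]]).as_matrix()
def down(a):  # tool down, tool y at world angle a
    s,c=np.sin(a),np.cos(a)
    R=np.array([[-s,c,0],[c,s,0],[0,0,-1.]])
    q=Ro.from_matrix(R).as_quat(); return np.array([q[3],q[0],q[1],q[2]])
def snap(name,f=None):
    k=vision.get_calibration(name); im=vision.snapshot(name)
    if f: cv2.imwrite(f"pics/{f}.png",im[:,:,::-1])
    return im,k
def ray(k,u,v,fish):
    x,y=(u-k["cx"])/k["fx"],(v-k["cy"])/k["fy"]
    if fish:
        t=np.hypot(x,y); s=np.sin(t)/max(t,1e-9); d=np.array([x*s,y*s,np.cos(t)])
    else: d=np.array([x,y,1.])
    return q2R(k["orientation"])@d
def at_z(k,u,v,z,fish=True):
    d=ray(k,u,v,fish); p=np.array(k["position"]); return p+d*(z-p[2])/d[2]
def proj(k,P):
    d=q2R(k["orientation"]).T@(np.array(P)-k["position"]); t=np.arctan2(np.hypot(d[0],d[1]),d[2]); n=np.hypot(d[0],d[1])
    return k["cx"]+k["fx"]*t*d[0]/n, k["cy"]+k["fy"]*t*d[1]/n
def marks(names,c):
    for n in names: print(n,[(np.round(d["at"],4).tolist(),round(d["score"],2)) for d in models.mark_of(n,c)[:2]])
E
python3 - <<'E'
from h import *
k=vision.get_calibration("wrist"); R=q2R(telemetry.current_tool_rot())
print(k, "cam in tool",R.T@(k["position"]-telemetry.current_ee_pos()), (R.T@q2R(k["orientation"])).round(3))
p=telemetry.current_ee_pos(); r.move_l([p[0],p[1],0.36])
D=np.deg2rad
for a in (-103,77,-90,90):
    for P in ([.463,-.252,.34],[.463,-.252,.242],[.514,.185,.3]):
        q=inverse_kinematics(P,down(D(a))); print(a,P,None if q is None else np.round(q,2))
E
```

```text
{'fx': 325.19226210127806, 'fy': 325.19226210127806, 'cx': 270.418059828806, 'cy': 212.07012374318342, 'position': array([0.11646803, 0.56787095, 0.38302236]), 'orientation': array([0.11017257, 0.80789939, 0.57369801, 0.07766063])} cam in tool [ 0.07717699 -0.00048202 -0.15254236] [[-0.    -0.964 -0.267]
 [ 1.     0.    -0.001]
 [ 0.001 -0.267  0.964]]
-103 [0.463, -0.252, 0.34] [-0.63  0.16  1.39 -0.    1.59  1.17]
-103 [0.463, -0.252, 0.242] [-0.63  0.2   1.58 -0.    1.36  1.17]
-103 [0.514, 0.185, 0.3] [ 0.22  0.2   1.44 -0.    1.5   2.02]
77 [0.463, -0.252, 0.34] [-0.63  0.16  1.39 -0.    1.59 -1.97]
77 [0.463, -0.252, 0.242] [-0.63  0.2   1.58 -0.    1.36 -1.97]
77 [0.514, 0.185, 0.3] [ 0.22  0.2   1.44 -0.    1.5  -1.13]
-90 [0.463, -0.252, 0.34] [-0.63  0.16  1.39 -0.    1.59  0.94]
-90 [0.463, -0.252, 0.242] [-0.63  0.2   1.58 -0.    1.36  0.94]
-90 [0.514, 0.185, 0.3] [ 0.22  0.2   1.44 -0.    1.5   1.79]
90 [0.463, -0.252, 0.34] [-0.63  0.16  1.39 -0.    1.59 -2.2 ]
90 [0.463, -0.252, 0.242] [-0.63  0.2   1.58 -0.    1.36 -2.2 ]
90 [0.514, 0.185, 0.3] [ 0.22  0.2   1.44 -0.    1.5  -1.35]
```

Run:
```python
from h import *
D=np.deg2rad
r.move_to([.516,.185,.36],down(D(-92)))
im,k=snap("wrist","pin1")
marks(["lower_pin","upper_pin","cabinet"],"wrist")
print("nom upper px",proj(k,[.643,.185,.206]),proj(k,[.643,.185,.066]))
r.move_to([.463,-.252,.36],down(D(-103)))
im,k=snap("wrist","door1")
marks(["lower_knuckle","upper_knuckle","door_center","rack","frame_a_center","frame_b_center"],"wrist")
print("upper kn px",proj(k,[.587,-.281,.213])); print(telemetry.current_t())
```

```text
lower_pin [([0.6485, 0.1864, 0.0414], 0.58)]
upper_pin [([0.643, 0.1855, 0.1805], 0.6), ([0.5841, -0.2793, 0.0465], 0.49)]
cabinet []
nom upper px (np.float64(265.4728099958451), np.float64(72.31555089445536)) (np.float64(266.914904208423), np.float64(88.61342871961354))
lower_knuckle [([0.5836, -0.28, 0.0476], 0.61)]
upper_knuckle [([0.591, -0.2785, 0.1864], 0.6)]
door_center []
rack [([0.4701, -0.2489, -0.0011], 0.76), ([0.6487, 0.1912, 0.0418], 0.64)]
frame_a_center [([0.4816, -0.1871, 0.0538], 0.83)]
frame_b_center [([0.455, -0.316, 0.0564], 0.89)]
upper kn px (np.float64(271.1261996789439), np.float64(71.56864796703445))
6.35
```

View pics/pin1.png

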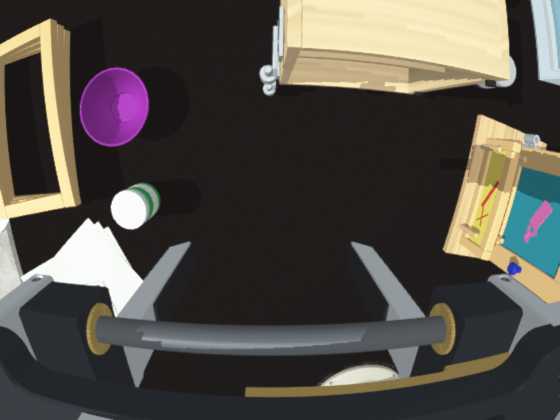

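View pics/door1.png

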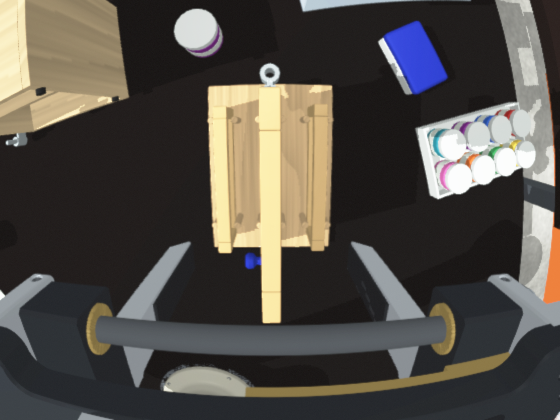

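The pin view shows the upper and lower pin tops near (267,73) and (268,90), left of the cabinet front. In the door view the upper knuckle ring is at (270,73), with the bar running straight down to (271,320), so the yaw of -103° is good. Next I grasp and lift.

```bash
python3 - <<'E'
from h import *
D=np.deg2rad
im,k=snap("wrist"); print("knuckle",at_z(k,270,73.5,.213))
r.move_l([.463,-.252,.238],vel=.12)
w0=telemetry.current_wrist_force()
gripper_to(0.0,f_grip=45)
print("open",telemetry.current_opening(),telemetry.current_finger_force())
im,k=snap("wrist","grasp1"); marks(["upper_knuckle"],"wrist")
r.move_l([.463,-.252,.338],vel=.08)
print(w0,telemetry.current_wrist_force(),telemetry.current_torque(),telemetry.current_opening())
im,k=snap("wrist","lift1"); marks(["upper_knuckle","lower_knuckle"],"wrist")
print(telemetry.current_t())
E
python3 -c "
import cv2,numpy as np
a=[cv2.resize(cv2.imread(f'pics/{n}.png')[0:140,200:340],None,fx=2.8,fy=2.8,interpolation=cv2.INTER_CUBIC) for n in('grasp1','lift1')]
cv2.imwrite('pics/c1.png',np.hstack(a))"
```

```text
knuckle [ 0.58521047 -0.28005676  0.213     ]
open 0.017880573221885875 44.97908592224121
upper_knuckle [([0.5886, -0.2766, 0.1875], 0.71)]
[0.163924   0.32860367 0.05001207] [-0.15068951 -0.09905921 -5.75392461] [-0.00453044  0.17177114  0.01920423] 0.017633478668196517
upper_knuckle [([0.5914, -0.2796, 0.2853], 0.7)]
lower_knuckle []
10.3667
```

View pics/c1.png

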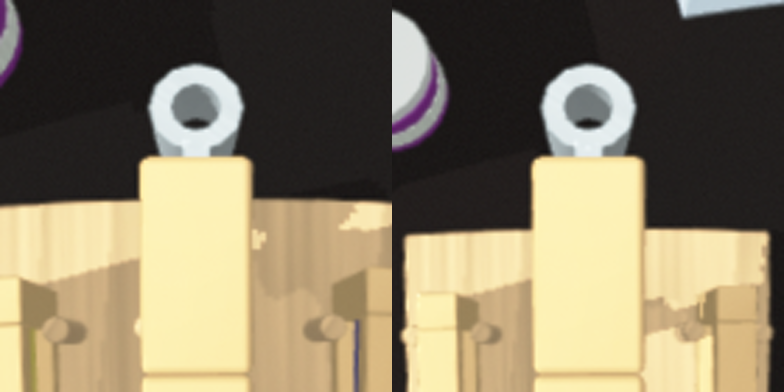

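The crop shows the knuckle ring centred at full-image pixel (270,37.9), and it didn't shift during the lift. I carry the door to a staging point just short of the pins and look again.

Run:
```python
from h import *
D=np.deg2rad
k=vision.get_calibration("wrist"); p=telemetry.current_ee_pos(); R=q2R(telemetry.current_tool_rot())
K=R.T@(at_z(k,270,37.9,p[2]-.025)-p); print("knuckle in tool",K, p)
L=K[0]; pin=np.array([.643,.1855]); a=D(-92); ex=np.array([-np.sin(a),np.cos(a)])
r.move_l([.42,.0,.345],rot=down(D(-97)),vel=.2)
xy=pin-ex*(L+.12); r.move_l([*xy,.345],rot=down(a),vel=.2)
r.move_l([*xy,.270],vel=.1)
xy=pin-ex*(L+.027); r.move_l([*xy,.270],vel=.08)
r.hold(.3)
im,k=snap("wrist","stage"); print(proj(k,[*pin,.206]),telemetry.current_ee_pos(),telemetry.current_t(),telemetry.current_wrist_force())
cv2.imwrite("pics/c2.png",cv2.resize(im[0:120,190:350,::-1],None,fx=5,fy=5,interpolation=cv2.INTER_CUBIC))
```

```text
knuckle in tool [0.12607571 0.00047858 0.02488003] [ 0.46284336 -0.25189293  0.33749639]
(np.float64(269.28786329714035), np.float64(15.254461200890972)) [0.48986156 0.19084954 0.27011073] 15.4833 [ 0.62758274 -1.14842625 -4.23231737]
```

View pics/c2.png

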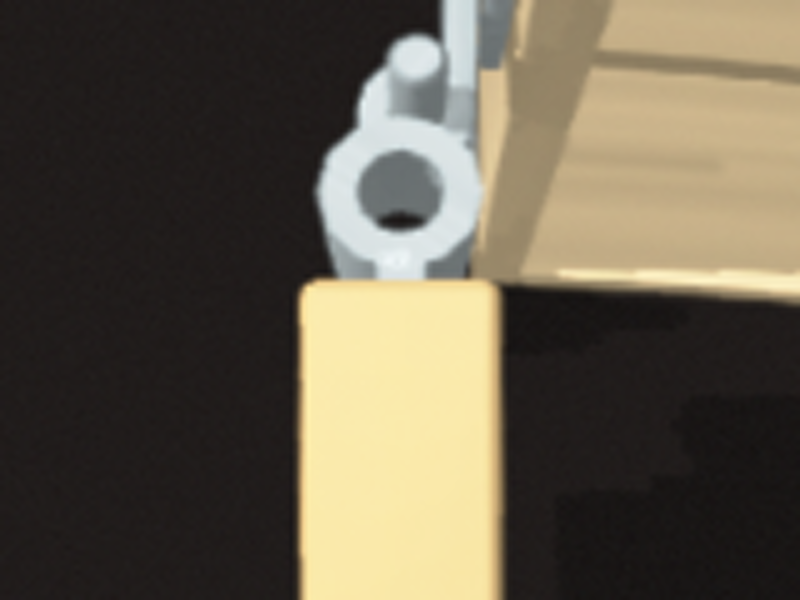

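The crop shows the pin's end at about (415,57), full-image (273,11.4), and the knuckle ring at (400,190), full-image (270,38). So the pin sits slightly to the right. I align on it and lower under guard.

Run:
```python
from h import *
k=vision.get_calibration("wrist"); p=telemetry.current_ee_pos()
kn=at_z(k,270,38,p[2]-.025); pn=at_z(k,273,11.4,.2053); d=(pn-kn)[:2]; print(kn,pn,d)
t=p[:2]+d
print(r.move_l([*t,.270],vel=.04,guard=8)); r.hold(.2)
print("guard",r.move_l([*t,.2365],vel=.025,guard=7), telemetry.current_ee_pos(),telemetry.current_wrist_force(),telemetry.current_torque(),telemetry.current_t())
```

```text
[0.61568068 0.18596882 0.24511073] [0.64611086 0.18290198 0.2053    ] [ 0.03043017 -0.00306683]
False
guard False [0.52041589 0.18782049 0.23671752] [ 0.34469016  0.25615112 -5.43714129] [0.0086271  0.17685385 0.02928724] 18.0833
```

The knuckles slid on cleanly. I lower the last bit onto the shoulders and check the engagement.

Run:
```python
from h import *
p=telemetry.current_ee_pos()
g=r.move_l([p[0],p[1],.2315],vel=.01,guard=4); print(g,telemetry.current_ee_pos(),telemetry.current_wrist_force())
# sideways probe: engaged pins push back
p=telemetry.current_ee_pos()
for d in (.006,-.006):
    print(r.move_l([p[0],p[1]+d,p[2]],vel=.015,guard=5),telemetry.current_ee_pos()-p,telemetry.current_wrist_force()); r.move_l(p,vel=.03)
im,k=snap("wrist"); marks(["upper_knuckle","lower_knuckle"],"wrist")
c=cv2.resize(im[0:120,190:350,::-1],None,fx=3,fy=3,interpolation=cv2.INTER_CUBIC)
s,_=snap("side"); s=cv2.resize(s[100:260,180:360,::-1],(405,360),interpolation=cv2.INTER_CUBIC)
o=np.zeros((360,480+300,3),np.uint8); o[:,:480]=c; o[:,480:]=s[:,:300]; cv2.imwrite("pics/c3.png",o); print(telemetry.current_t())
```

```text
True [0.52027975 0.18792121 0.2341107 ] [-1.74933896  0.39443706  5.31441531]
True [-0.00035746  0.00306168 -0.00037163] [-1.40694009 -1.98589374  1.88344207]
False [-0.00037482 -0.00404745 -0.00018264] [-1.49236747  5.10490062  0.53974015]
upper_knuckle [([0.6494, 0.1849, 0.183], 0.92)]
lower_knuckle []
20.2333
```

View pics/c3.png

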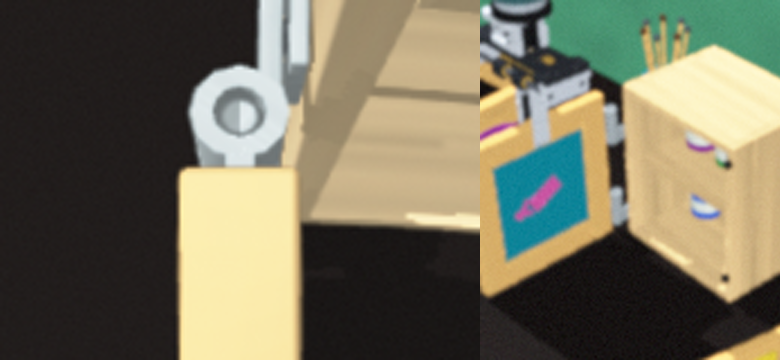

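In the crop the pin stands inside the bore, and the underside rests on the shoulder: contact came at TCP 0.234, about 1 mm under the expected 0.235. I release, retreat upward, and push the door shut from its outer face in a slow arc about the hinge.

```bash
cat >> h.py <<'E'
H=np.array([.6460,.1835])
def push_pose(th,rad,off,yaw0=-2.3):   # th: open angle deg; off: outward from door mid-plane
    y=np.deg2rad(yaw0-th); ex=np.array([np.cos(y),np.sin(y)]); ey=np.array([-np.sin(y),np.cos(y)])
    return H-rad*ey-off*ex, down(y)
E
python3 - <<'E'
from h import *
p=telemetry.current_ee_pos(); print(p)
gripper_to(.045); r.hold(.2)
r.move_l([p[0],p[1],.30],vel=.12)
gripper_to(0.0,f_grip=20)
s,_=snap("top","top_rel"); print([ (np.round(d["at"],3).tolist(),round(d["score"],2)) for d in models.mark_of("upper_knuckle","top")[:1]])
t,q=push_pose(90,.175,.055); r.move_l([*t,.30],rot=q,vel=.15)
r.move_l([*t,.235],vel=.12,guard=6)
t,q=push_pose(90,.175,.026); print(r.move_l([*t,.235],rot=q,vel=.05,guard=6),telemetry.current_t())
print([np.round(inverse_kinematics([*push_pose(x,.175,.0215)[0],.235],push_pose(x,.175,.0215)[1]),2) for x in (60,30,0)])
for th in range(80,14,-10):
    t,q=push_pose(th,.175,.0215)
    g=r.move_l([*t,.235],rot=q,vel=.07,guard=10); print(th,g,np.round(telemetry.current_wrist_force(),2))
    if g: break
im,k=snap("wrist","push1"); print(telemetry.current_t())
s,_=snap("top"); cv2.imwrite("pics/c4.png",np.hstack([cv2.resize(s[100:240,160:340,::-1],(400,311)),cv2.resize(im[:,:,::-1],(400,311))]))
E
```

```text
[0.52005285 0.1877651  0.23397438]
[([0.647, 0.184, 0.181], 0.55)]
False 24.725
[array([ 0.11,  0.15,  1.66, -0.  ,  1.33,  1.19]), array([-0.04,  0.22,  1.58, -0.  ,  1.35,  0.52]), array([-0.1 ,  0.34,  1.4 , -0.  ,  1.4 , -0.06])]
80 False [0.2  0.14 0.67]
70 False [ 0.03  0.8  -0.52]
60 False [ 0.39 -0.97  1.78]
50 False [-0.53 -0.38  0.57]
40 False [ 0.47  0.32 -0.91]
30 False [ 0.27 -0.09 -0.31]
20 False [-0.24 -0.22  0.51]
28.975
```

View pics/c4.png

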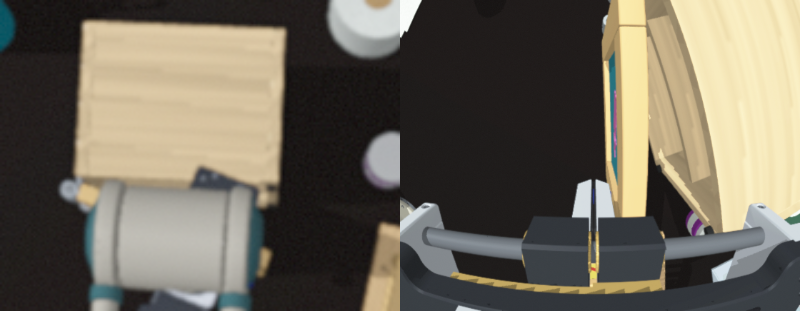

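The door follows the fingers and is about 20° open, with the fingertips on its outer face at wrist-half pixel (590,200). I close the rest slowly under guard.

Run:
```python
from h import *
for th in (13,7,3,1,-1,-3,-5):
    t,q=push_pose(th,.175,.0215)
    g=r.move_l([*t,.235],rot=q,vel=.03,guard=4); print(th,g,np.round(telemetry.current_wrist_force(),2),telemetry.current_ee_pos())
    if g: break
r.hold(.4); print(telemetry.current_wrist_force())
p=telemetry.current_ee_pos(); t=p[:2]-np.array([.06,0]); r.move_l([*t,.235],vel=.06)
r.move_l([t[0]-.08,t[1],.38],vel=.2)
s,_=snap("top"); marks(["upper_knuckle","door_center"],"top"); im,k=snap("wrist"); marks(["upper_knuckle","door_center","cabinet"],"wrist")
sd,_=snap("side"); marks(["upper_knuckle","lower_knuckle","door_center","cabinet"],"side"); print(telemetry.current_t())
cv2.imwrite("pics/c5.png",np.hstack([cv2.resize(sd[90:250,190:370,::-1],(360,320)),cv2.resize(im[:,:,::-1],(427,320))]))
```

```text
13 False [ 0.72 -0.64  0.54] [0.57890346 0.02039532 0.23495375]
7 False [-0.33  0.33  0.09] [0.59637912 0.01430233 0.23496369]
3 False [0.21 0.21 0.06] [0.60834802 0.01126801 0.23494948]
1 True [ 0.44 -0.33  0.11] [0.61331341 0.01015749 0.23426742]
[-0.40204208 -0.05196772  0.41640397]
upper_knuckle [([0.6491, 0.1861, 0.1831], 0.87), ([0.4513, -0.3128, 0.053], 0.43)]
door_center [([0.6378, 0.057, 0.1281], 0.56)]
upper_knuckle [([0.6507, 0.1853, 0.1827], 0.93)]
door_center [([0.6371, 0.0526, 0.1254], 0.76)]
cabinet []
upper_knuckle [([0.647, 0.1838, 0.1796], 0.58)]
lower_knuckle [([0.6477, 0.1854, 0.04], 0.77), ([0.6487, 0.181, 0.1787], 0.23)]
door_center [([0.6364, 0.0523, 0.1231], 0.88)]
cabinet [([0.7307, 0.0566, 0.0019], 0.9)]
34.625
```

View pics/c5.png

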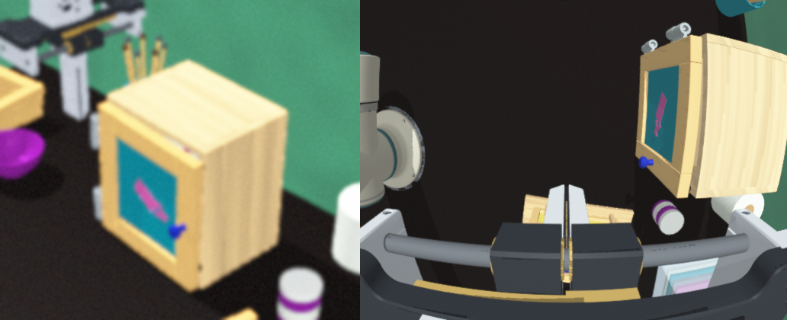

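The door looks nearly shut, with a small gap at (697,110) in the wrist half. The first guard tripped on a brief 4 N spike, so I press once more to about 8 N to be sure it is against the stops.

Run:
```python
from h import *
t,q=push_pose(2,.19,.06); r.move_l([*t,.36],rot=q,vel=.2); r.move_l([*t,.225],vel=.12,guard=6)
r.hold(.2)
x=t[0]; g=False
t1,_=push_pose(1.5,.19,.026); r.move_l([*t1,.225],vel=.04,guard=6)
t2,_=push_pose(-4,.19,.0215); g=r.move_l([*t2,.225],vel=.012,guard=7)
print(g,telemetry.current_ee_pos(),telemetry.current_wrist_force(), "nominal shut x", push_pose(0,.19,.0215)[0]); r.hold(.5)
print(telemetry.current_ee_pos(),telemetry.current_wrist_force())
p=telemetry.current_ee_pos(); r.move_l([p[0]-.05,p[1],.225],vel=.03); r.move_l([p[0]-.12,p[1],.36],vel=.2)
s,_=snap("top"); cv2.imwrite("pics/top_end.png",s[:,:,::-1]); marks(["upper_knuckle","door_center"],"top"); im,k=snap("wrist","wend"); marks(["upper_knuckle","door_center"],"wrist")
sd,_=snap("side"); marks(["upper_knuckle","lower_knuckle","door_center","cabinet"],"side"); print(telemetry.current_t())
cv2.imwrite("pics/c6.png",np.hstack([cv2.resize(s[90:230,170:310,::-1],(390,390),interpolation=cv2.INTER_CUBIC),cv2.resize(im[:210,140:350,::-1],(390,390),interpolation=cv2.INTER_CUBIC)]))
```

```text
True [ 0.61220065 -0.00495984  0.22439723] [-0.68836107 -0.20116866 -0.41471883] nominal shut x [ 0.61689228 -0.0054841 ]
[ 0.61161792 -0.00488517  0.22406051] [ 0.296779    0.21521641 -0.15209733]
upper_knuckle [([0.6447, 0.1857, 0.1821], 0.63)]
door_center [([0.6374, 0.0592, 0.1272], 0.63)]
upper_knuckle [([0.6456, 0.1839, 0.1824], 0.72)]
door_center [([0.638, 0.0567, 0.1239], 0.86)]
upper_knuckle []
lower_knuckle [([0.6483, 0.1838, 0.0381], 0.66), ([0.4778, -0.2572, 0.0021], 0.24)]
door_center [([0.6376, 0.054, 0.1203], 0.88)]
cabinet [([0.7295, 0.0555, -0.0003], 0.7)]
42.425
```

View pics/c6.png

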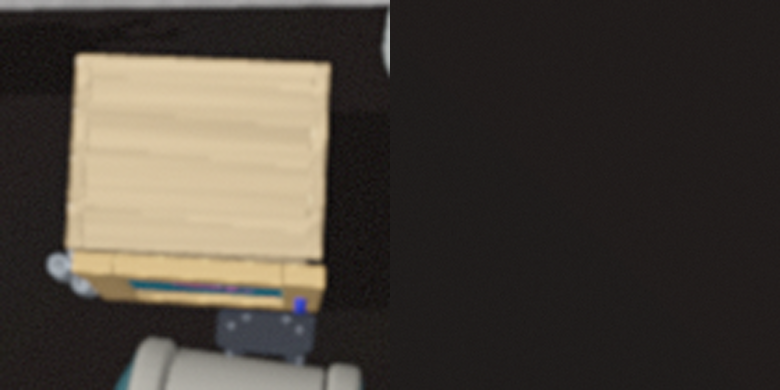

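The top crop shows the roof's front edge from (68,248) to (322,258) and the door's back edge about 4 px below it at the hinge and 8 px at the free edge. That fits the stops, but the steady push force dropped to zero. I do a short step-wise press to confirm.

Run:
```python
from h import *
y=-.005
r.move_l([.575,y,.225],vel=.2); r.move_l([.607,y,.225],vel=.04); r.hold(.2)
for x in np.arange(.609,.626,.0015):
    r.move_l([x,y,.225],vel=.02); r.hold(.15)
    f=np.mean([telemetry.current_wrist_force() for _ in range(3)],0); print(round(x,4),np.round(telemetry.current_ee_pos()[0],4),np.round(f,1))
    if f[0]<-7: break
r.hold(.2); p=telemetry.current_ee_pos(); print(telemetry.current_t())
r.move_l([p[0]-.05,y,.225],vel=.03); r.move_l([p[0]-.1,y,.36],vel=.25)
s,_=snap("top"); marks(["door_center"],"top"); print(telemetry.current_t())
cv2.imwrite("pics/c7.png",cv2.resize(s[140:220,170:310,::-1],(784,448),interpolation=cv2.INTER_CUBIC))
```

```text
0.609 0.609 [-0.1 -0.4  0.9]
0.6105 0.6105 [-0.4 -0.1 -0.3]
0.612 0.612 [ 0.2  0.1 -0.2]
0.6135 0.6125 [-4.7 -0.7  2.5]
0.615 0.6126 [-7.1 -0.3  5. ]
46.7167
door_center [([0.6377, 0.0578, 0.1273], 0.79), ([0.6461, 0.1829, 0.0423], 0.47)]
49.4417
```

View pics/c7.png

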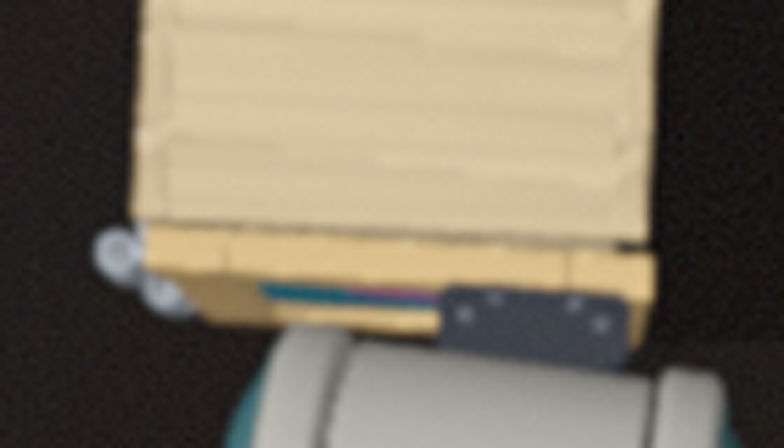

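The force rises steadily against a solid stop at x=0.6125, so the door is on the rubber stops. The crop shows the pin in the upper knuckle at (118,252) and a thin gap along the front. Handing in.

Run:
```python
from h import *
r.hold(.3); print(r.sign_off(), telemetry.current_t())
```

```text
the job is handed in; nothing more can be done
the job is handed in; nothing more can be done
```

The door is back on both hinge pins and shut against the rubber stops, the arm is clear of it, and I handed the job in at about 50 s; the sign-off call gave no verdict.

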